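# Bring the flask over the lens and open the shutter

### The arm

A 6-joint arm with a two-finger parallel gripper is mounted at the origin on the work surface. World frame = base frame: x ahead of the robot, y to its left, z up, the work surface at z = 0. Lengths are in m, angles in rad, forces in N, time in s.
With the tool pointing down it reaches from about 0.35 to 1 m from the base axis. Payload 7.1 kg.
Tool frame: the origin (TCP) lies at the very end of the fingers, on their centre line; the grasp point (between the pads) lies 19 mm behind it; x points along the fingers, y is the direction in which the jaws open and shut, and the axes are right-handed (so a half turn about x gives the same grasp; the last joint's range is limited). The gripper opens to 85 mm and grips with 20 to 120 N. Pads are 22 mm wide; open, the fingers measure 114 mm over their backs; the gripper's body (76 mm by 85 mm) begins 54 mm behind the grasp point. The pads swing forward as they close: fully open they stand 13 mm farther back than shut.
Start: joints at [1.133, 0.423, 1.63, -0, 1.089, -0.019], TCP at [0.254, 0.571, 0.231] pointing down, gripper open.
Joint ranges: [-3, 3], [-0.9, 2.11], [0.09, 2.58], [-1.31, 4.45], [0.11, 2.69], [-2.54, 2.54]. Speed limits (rad/s): [2.39, 2.39, 3.01, 3.14, 3.14, 3.14].

### API

Orientations are given as a 3x3 rotation matrix whose columns are the frame's x, y, z axes.
In Python, from bench import ctrl gives the robot as it stands.
- The arm moves only by the shell command python3 -m pendant 'ROWS'. ROWS is JSON, one flat list of numbers, 7 for each row, row after row: the turn, a rotation vector about the tool's x, y, z as a fraction of full scale, then the shift along the tool's x, y, z as a fraction of full scale, then the gripper's target within -1 to 1 (fully open at 1, half-way at 0, shut at -1). A call has 1 to 12 rows; each row shifts and turns the commanded pose from where the row before left it, along the tool's axes as they then stand; what a row does not reach is not made up. Full scale, the value 1, is 100 mm for a shift and 45 degrees for a turn. A row lasts 1/12 s, in which the tool goes at most 41.7 mm and 7.16 degrees, less where a joint would pass 70% of its speed; a pose out of reach is approached as far as the arm can. A call with a number of a shift or a turn outside -1 to 1 is refused whole. A call with a gripper value outside its range is refused whole. The fingers move at their own pace and stop on an object; the grip force is fixed at half the most. Time passes only in rows, so rows that do not move let the fingers close. It gives the time, the measured TCP pose, the force and the opening at its end, in the units of the state.
- ctrl.sense(): the state, without advancing time (a new reading comes with each control period).
- ctrl.capture(name): name is "scene" or "top"; returns a dict with "pixels" (384x512x3 uint8, red, green, blue), "z_map" (384x512 float32, m along the optical axis (not along the pixel's ray), 0 where there is no reading), "K" (3x3 intrinsics, pixels), "position" and "rotation" of the camera in the world. Camera axes: x right, y down, z forward; pixel columns grow to the right and rows downward; lengths in m; the calibration is good to about 2 mm. A picture is of the moment at which its call begins.
- ctrl.hand_in(): hands the job in, once; it reports no verdict.
The state is a dict: "clock": time; "qpos": joint angles; "joint_velocities": joint speeds; "joint_efforts": joint torques, N m; "tool_pos": TCP position; "tcp_rot": TCP orientation; "force": force on the tool from outside, world axes, zero at the start; "torque": the same for the moment, N m; "finger_gap": finger opening in m.
Only numpy, scipy, OpenCV 4.12 (cv2) and the standard library are available. Lean on these libraries where they do the work, as an engineer would, in place of code of your own. Each camera call takes 0.05 s, during which the arm holds its last target. There are 200 camera calls.

### The job

With a fingertip, push on a spoke of the carousel to turn it until the necked flask (not one of the three squat jars) stands centred over the upward-looking lens, and leave it at rest there. Then push the shutter lever all the way across to its open stop. Do not touch or lift the flask and jars, which stay standing in their cups, and leave the other things on the bench where they are.

Things in the scene. Friction and masses are not known exactly. Their poses are not given: they have to be found in the camera images.
- carousel: Four-armed carousel turning about a vertical axis, either way, no end stops; stays where left (friction 0.06 N m, 1 N at 66 mm out). Origin on the axis at bench height, z up; spokes along its own +x, +y, -x, -y. Each is a bare aluminium bar 12 mm wide, 34 to 52 mm above the bench, free to push on from 26 to 96 mm from the axis
- hub (a point): Centre of the carousel's grey hub, on its top, 58 mm above the bench; hub 52 mm across. At each spoke's end is a grey plastic cup centred 120 mm from the axis, 47 mm across, underside 28 mm and rim 46 mm above the bench
- stand: Fixed white stand under the carousel, origin on the same axis at bench height: base disc of radius 55 mm and one foot plate 50 mm wide along its +x, both 12 mm high; at 152 mm out on the foot plate a slim white index post, 50 mm tall
- lens (a point): Centre of the top of the upward-looking lens: a short round metal barrel 36 mm across on the stand's foot plate, top 22 mm above the bench, 120 mm from the carousel's axis. The cups pass just over it
- flask: The necked flask: clear, 36 mm across below, tapering to a narrow neck with a small white stopper (16 mm across), 55 mm tall, 40 g. Stands loosely in one of the four cups (which one varies). Origin: centre of its underside, z up, 31 mm above the bench when seated, 120 mm from the carousel's axis within 2 mm
- jar1: Squat jar with a wide flat white cap, 36 mm across, 35 mm tall. Stands loosely in one of the four cups (which one varies). Origin: centre of its underside, z up, 31 mm above the bench when seated
- jar2: Squat jar with a wide flat white cap, 36 mm across, 35 mm tall. Stands loosely in one of the four cups (which one varies). Origin: centre of its underside, z up, 31 mm above the bench when seated
- jar3: Squat jar with a wide flat white cap, 36 mm across, 35 mm tall. Stands loosely in one of the four cups (which one varies). Origin: centre of its underside, z up, 31 mm above the bench when seated
- shutter (a joint): Shutter lever on top of the fixed white shutter box (100 x 90 x 55 mm tall). Angle in rad: 0 = shut stop (lever to the robot's left), 1.2 = open stop (lever to the robot's right), growing counter-clockwise seen from above; starts within 0.25 of the shut stop. It stays where it is left; moving it takes about 1 N at the tip
- lever_pivot (a point): The shutter lever's vertical pivot axis, 69 mm above the bench, 20 mm behind the middle of the box. The lever points from here towards the robot's side of the box. Two steel stop pins, 8 mm across, top 71 mm above the bench, stand 30 mm from the pivot, one beyond each end of the swing (0.32 rad past the lever's end positions)
- lever_tip (a point): Top of the black upright finger post (14 mm across, from 62 to 90 mm above the bench) at the end of the steel lever, 70 mm from the pivot; the bar behind it is 10 mm wide. Box top: 55 mm above the bench
- tip_box: Bystander: pipette-tip box, 92 x 62 x 54 mm, clear with a lid. Origin: centre of its underside
- dish_stack: Bystander: stack of three culture dishes, 92 mm across, 42 mm tall. Origin: centre of its underside
- reagent: Bystander: amber reagent bottle, 60 mm across, 120 mm tall. Origin: centre of its underside
- beaker: Bystander: small open beaker, 64 mm across, 70 mm tall. Origin: centre of its underside
- timer: Bystander: bench timer lying flat, 60 x 70 x 20 mm. Origin: centre of its underside
- spatula: Bystander: lab spatula lying flat, 170 mm long. Origin: centre of its underside
Things that resemble listed ones, but are neither listed nor needed, are in the scene too. Leave any turquoise look-alike of the jar2 alone.

How it is judged:
On the way, in this order (a step that is already met when the one before it is completed fails the run):
1. the necked flask stands over the lens, the carousel at rest (horizontal distance between flask and lens below 0.006 m and angular speed of carousel below 0.06 rad/s), for 0.3 s.
2. the shutter lever is at its open stop (value of joint shutter above 1.1 rad), for 0.2 s.
At the end, for the whole second after the job is handed in: The flask's axis is within 6 mm of the lens's axis, horizontally; the carousel is at rest; the shutter lever is within 0.1 rad of its open stop (above 1.1 rad); the flask and all three jars stand seated in their cups (all of step 1 and value of joint shutter above 1.1 rad and z of each of flask, jar1, jar2, jar3 in the frame of carousel below 0.037 m); the robot touches nothing.
It fails at once if the flask or a jar is lifted out of its cup or tipped (z of any of flask, jar1, jar2, jar3 in the frame of carousel above 0.039 m or angle between any of flask, jar1, jar2, jar3's own z axis and vertical above 0.3 rad).
It fails at once if the robot touches the flask or a jar (contact force between any of the fingers, the arm and flask above 0.5 N or contact force between any of the fingers, the arm and jar1 above 0.5 N or contact force between any of the fingers, the arm and jar2 above 0.5 N or contact force between any of the fingers, the arm and jar3 above 0.5 N).
It fails at once if another thing on the bench is shifted more than 15 mm (distance of any of tip_box, dish_stack, reagent, beaker, timer, spatula from where it was at the start of the episode above 0.015 m).
It also fails if it takes over 72 s, if anything falls off the work surface, if the arm or the gripper's body presses on something with over 40 N, if the wrist force passes 120 N, or if a joint passes its speed limit or range.

## Working session

There is one attempt and no reset: what is moved stays moved. The work goes in short steps, Python scripts to look and compute and a shell command to move; the robot and the scene stay as the last step left them, time stands still between calls to the robot, and variables do not carry over. Pictures are saved under pics/ and viewed, about 8 in all and at most 12, crops included, and the job is handed in when it is done.

```bash
mkdir -p pics; cat > h.py <<'E'
import numpy as np, cv2
from bench import ctrl
def cap(n,f=None):
    c=ctrl.capture(n)
    if f: cv2.imwrite(f,cv2.cvtColor(c["pixels"],cv2.COLOR_RGB2BGR))
    return c
def ray(c,u,v,z):
    K=np.array(c["K"]);R=np.array(c["rotation"]);p=np.array(c["position"])
    d=R@np.linalg.inv(K)@[u,v,1]; return p+d*(z-p[2])/d[2]
def proj(c,P):
    q=np.array(c["K"])@np.array(c["rotation"]).T@(np.array(P)-c["position"]); return q[:2]/q[2]
def pts(c):
    K=np.array(c["K"]);h,w=c["z_map"].shape;u,v=np.meshgrid(range(w),range(h))
    d=np.stack([u,v,np.ones_like(u)],-1)@np.linalg.inv(K).T*c["z_map"][...,None]
    return d@np.array(c["rotation"]).T+c["position"]
E
python3 - <<'E'
from h import *
for n in("top","scene"):
    c=cap(n,f"pics/{n}0.png");print(n,c["position"],np.round(c["rotation"],3),c["K"][0][0])
s=ctrl.sense();print(s["clock"],s["tool_pos"],np.round(s["tcp_rot"],3),s["finger_gap"])
E
```

```text
top [ 0.48124068 -0.01482784  1.38950652] [[-0.023 -0.998  0.061]
 [-1.     0.023  0.002]
 [-0.003 -0.061 -0.998]] 374.61560211113135
scene [1.14583372 0.11006951 1.08078455] [[-0.201  0.846 -0.493]
 [ 0.979  0.175 -0.1  ]
 [ 0.002 -0.503 -0.864]] 391.8449887784634
0.1 [0.25393438 0.5705469  0.23064255] [[-0.001  0.407  0.914]
 [-0.001  0.914 -0.407]
 [-1.    -0.001 -0.   ]] 0.08546473408640377
```

View pics/top0.png

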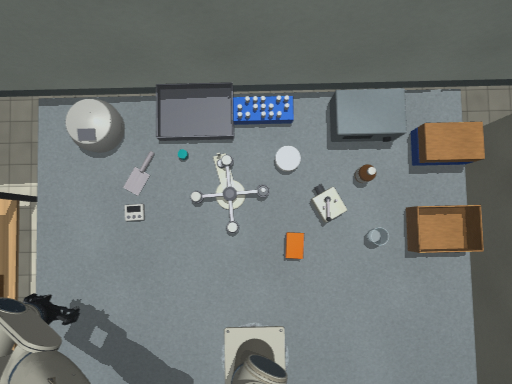

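View pics/scene0.png

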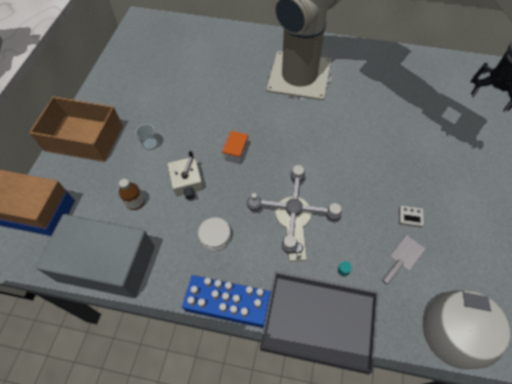

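```bash
python3 - <<'E'
from h import *
a=cv2.imread("pics/top0.png");b=cv2.imread("pics/scene0.png")
r=lambda im,x,y,w,h:cv2.resize(im[y:y+h,x:x+w],(400,400*h//w),interpolation=cv2.INTER_CUBIC)
A=np.hstack([r(a,180,145,100,100),r(b,240,155,110,110)[:400]]);B=np.hstack([r(a,300,175,60,30+20),r(b,150,140,72,60)])
print(A.shape,B.shape)
h=min(600-400,B.shape[0]);cv2.imwrite("pics/c1.png",A);cv2.imwrite("pics/c2.png",B)
E
```

```text
(400, 800, 3) (333, 800, 3)
```

View pics/c1.png

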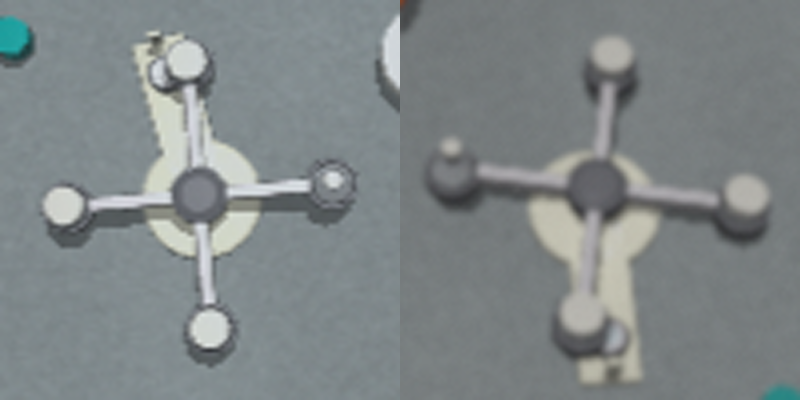

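View pics/c2.png

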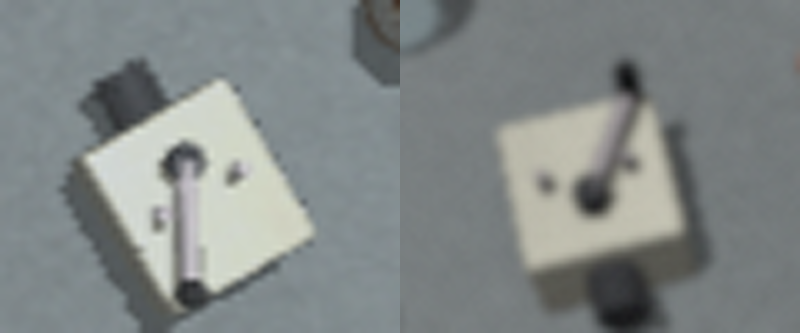

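The flask is the narrow-stoppered one, at top pixel (263,190) and scene pixel (254,196). The wide-capped jars are at top (227,160), (196,197) and (232,227). The turquoise look-alike at (183,154) is to be left alone. In the top view the lens peeks out beside the upper cup at (220,163). The lever is at its left (shut) end, with its post at about (328,219). Next I measure these positions.

```bash
cat > m.py <<'E'
from h import *
from scipy.optimize import least_squares
def blob(c,u,v,r,f):
    im=c["pixels"].astype(int);uu,vv=np.meshgrid(range(512),range(384))
    m=f(cv2.cvtColor(c["pixels"],cv2.COLOR_RGB2HSV).astype(int))&(np.hypot(uu-u,vv-v)<r)
    n,l,st,ce=cv2.connectedComponentsWithStats(m.astype(np.uint8))
    k=1+np.argmax(st[1:,4]); return ce[k],st[k,4]
bright=lambda t:lambda h:(h[...,2]>t)&(h[...,1]<30)
dark=lambda t:lambda h:(h[...,2]<t)
E
python3 - <<'E'
from m import *
t=cap("top");s=cap("scene")
sc=lambda x,y:(240+x/3.636,155+y/3.636)
for n,c,L,tb in(("top",t,[(227,160),(196.5,196.5),(232,227.5)],190),("scene",s,[sc(212,53),sc(344,195),sc(182,315)],150)):
    for q in L:
        p,a=blob(c,*q,6,bright(tb));print(n,"cap",np.round(p,1),a,np.round(ray(c,*p,.066),4))
for n,c,q,tb in(("top",t,(263.3,190),190),("scene",s,sc(52,148),150)):
    p,a=blob(c,*q,4,bright(tb));print(n,"stopper",p,a,ray(c,*p,.086))
for n,c,q,td in(("top",t,(229.8,193.8),130),("scene",s,sc(197,187),100)):
    p,a=blob(c,*q,9,dark(td));print(n,"hub",p,a,ray(c,*p,.058))
print("lens top",ray(t,180+157/4,145+73/4,.022),"scene",ray(s,*sc(215,338),.022))
print("post top",ray(t,180+155/4,145+38/4,.05),"scene",ray(s,*sc(215,370),.05))
# foot plate edges (top): cream mask
for n,c,tv in(("top",t,150),("scene",s,110)):
    h=cv2.cvtColor(c["pixels"],cv2.COLOR_RGB2HSV).astype(int)
    m=(h[...,0]>12)&(h[...,0]<40)&(h[...,1]>22)&(h[...,2]>tv)
    P=[ray(c,u,v,.012)[:2] for v,u in zip(*np.nonzero(m))];P=np.array(P);print(n,"cream",len(P))
    np.save(f"cream_{n}.npy",P)
print("pivot/tip top",ray(t,300+183/6.667,175+160/6.667,.073),ray(t,300+190/6.667,175+292/6.667,.09))
z=72/400
print("scene",ray(s,150+193*z,140+193*z,.073),ray(s,150+228*z,140+72*z,.09))
print("pins top",ray(t,300+159/6.667,175+212/6.667,.071),ray(t,300+237/6.667,175+168/6.667,.071))
print("pins sc",ray(s,150+232*z,140+163*z,.071),ray(s,150+146*z,140+180*z,.071))
E
```

```text
top cap [226.1 159.4] 60 [0.7116 0.0842 0.066 ]
top cap [195.3 195.9] 63 [0.5836 0.1955 0.066 ]
top cap [232.  226.8] 62 [0.4715 0.0677 0.066 ]
scene cap [297.9 169. ] 76 [0.4706 0.0708 0.066 ]
scene cap [335.  207.7] 89 [0.5823 0.199  0.066 ]
scene cap [289.9 240.7] 91 [0.7116 0.0879 0.066 ]
top stopper [263.  189.2] 10 [ 0.60022009 -0.04441412  0.086     ]
scene stopper [253.5        194.71428571] 14 [ 0.59906394 -0.04092778  0.086     ]
top hub [229.55045872 194.29357798] 109 [0.58727474 0.07460921 0.058     ]
scene hub [294.59139785 208.11827957] 93 [0.60349486 0.08325008 0.058     ]
lens top [0.70558697 0.11281798 0.022     ] scene [0.70958988 0.11674136 0.022     ]
post top [0.73287966 0.11147395 0.05      ] scene [0.74683988 0.12075973 0.05      ]
top cream 5496
scene cream 10258
pivot/tip top [ 0.56162004 -0.27064701  0.073     ] [ 0.49182541 -0.26860202  0.09      ]
scene [ 0.56600074 -0.26339023  0.073     ] [ 0.49517223 -0.2623739   0.09      ]
pins top [ 0.53452632 -0.25742142  0.071     ] [ 0.55685757 -0.29940964  0.071     ]
pins sc [ 0.54158883 -0.24898433  0.071     ] [ 0.5619566  -0.29209709  0.071     ]
```

```bash
python3 - <<'E'
from m import *
for n,c0 in(("top",(.5917,.0758)),("scene",(.591,.079))):
    P=np.load(f"cream_{n}.npy")-c0;r=np.hypot(*P.T);a=np.degrees(np.arctan2(P[:,1],P[:,0]))
    for ang in(13,):
        e=np.array([np.cos(np.radians(ang)),np.sin(np.radians(ang))]);q=np.array([-e[1],e[0]])
        x=P@e;y=P@q
        for lo in range(60,170,10):
            k=(x>lo/1e3)&(x<lo/1e3+.01)&(abs(y)<.05)
            if k.any(): print(n,lo,k.sum(),np.round([y[k].min()*1e3,y[k].max()*1e3],1))
    k=(r<.075);print(n,"disc",(P[k].min(0)+P[k].max(0))/2,np.ptp(P[k],axis=0),r[k].max())
E
```

```text
Traceback (most recent call last):
ValueError: zero-size array to reduction operation minimum which has no identity
```

```bash
python3 - <<'E'
from m import *
for n,c0,pf,tv in(("top",(.5917,.0758),(222,175),150),("scene",(.591,.079),(240+205/3.636,155+280/3.636),110)):
    c=cap(n);im=c["pixels"].astype(int);u,v=map(int,pf)
    print(n,im[v,u],im[v,u-12],im[v,u+14])
    lab=cv2.cvtColor(c["pixels"],cv2.COLOR_RGB2LAB).astype(int);ref=lab[v,u];bg=(lab[v,u-14])
    m=(lab[...,2]>(ref[2]+bg[2])/2)&(lab[...,0]>(ref[0]+bg[0])/2)
    P=np.array([ray(c,x,y,.012)[:2] for y,x in zip(*np.nonzero(m))])-c0;r=np.hypot(*P.T)
    e=np.array([np.cos(np.radians(13)),np.sin(np.radians(13))]);q=np.array([-e[1],e[0]]);x=P@e;y=P@q
    for lo in range(60,180,10):
        k=(x>lo/1e3)&(x<lo/1e3+.01)&(abs(y)<.05)
        if k.any(): print(n,lo,k.sum(),np.round([y[k].min()*1e3,y[k].max()*1e3],1))
    k=(r<.062)
    print("disc",(P[k].min(0)+P[k].max(0))/2,np.ptp(P[k],axis=0))
E
```

```text
top [209 215 204] [131 139 143] [131 141 144]
top 60 18 [-19.7  22.5]
top 70 22 [-21.5  24.3]
top 80 23 [-20.6  25.2]
top 90 16 [ 3.6 25.1]
top 100 8 [16.2 24.3]
top 110 4 [21.6 26. ]
top 120 8 [-5.4 26. ]
top 130 13 [-14.4  26.9]
top 140 16 [-18.1  26. ]
top 150 9 [-14.5  23.3]
top 160 1 [9.8 9.8]
disc [0.00391331 0.00032065] [0.11125685 0.10284823]
scene [193 192 177] [119 125 126] [119 125 127]
scene 60 30 [-21.4  26.1]
scene 70 32 [-19.2  25.7]
scene 80 34 [-16.6  25. ]
scene 90 26 [-26.1  24.3]
scene 100 20 [-26.4  26.4]
scene 110 1 [23. 23.]
scene 120 6 [21.7 25.2]
scene 130 15 [-7.8 27. ]
scene 140 31 [-17.   26.6]
scene 150 15 [-17.3  25.9]
disc [0.00551293 0.00144452] [0.1120168  0.10508105]
```

```bash
python3 -m pendant '[0,0,0,0,-0.158,0.218,-1, 0,0,0,0,-0.158,0.218,-1, 0,0,0,0,-0.158,0.218,-1, 0,0,0,0,-0.158,0.218,-1, 0,0,0,0,-0.158,0.218,-1, 0,0,0,0,-0.158,0.218,-1, 0,0,0,0,-0.158,0.218,-1, 0,0,0,0,-0.158,0.218,-1, 0,0,0,0,-0.158,0.218,-1, 0,0,0,0,-0.158,0.218,-1]'
python3 -m pendant '[0,0,0,0,-0.158,0.218,-1, 0,0,0,0,-0.158,0.218,-1, 0,0,0,0,-0.158,0.218,-1, 0,0,0,0,-0.158,0.218,-1, 0,0,0,0,-0.158,0.218,-1, 0,0,0,0,-0.158,0.218,-1, 0,0,0,0,-0.158,0.218,-1, 0,0,0,0,-0.158,0.218,-1, 0,0,0,0,-0.158,0.218,-1, 0,0,0,0,-0.158,0.218,-1]'
python3 -m pendant '[0.138,0,0,0,0,0,-1, 0.138,0,0,0,0,0,-1, 0.138,0,0,0,0,0,-1, 0.138,0,0,0,0,0,-1, 0.138,0,0,0,0,0,-1, 0.138,0,0,0,0,0,-1, 0.138,0,0,0,0,0,-1, 0.138,0,0,0,0,0,-1, 0.138,0,0,0,0,0,-1, 0.138,0,0,0,0,0,-1, 0,0,0,0,0,0,-1]'
python3 -c "
from h import *
s=ctrl.sense();print(s['tool_pos'],np.round(s['tcp_rot'],3).tolist(),s['finger_gap'],s['qpos'])"
```

```text
clock: 1.13
tool_pos: [0.3895, 0.3368, 0.2314]
tcp_rot: [[0.0, 0.407, 0.914], [0.0, 0.914, -0.407], [-1.0, 0.0, 0.0]]
force: [-0.1, 0.3, -0.2]
finger_gap: -0.0001
clock: 1.97
tool_pos: [0.5245, 0.1037, 0.2314]
tcp_rot: [[0.0, 0.407, 0.914], [0.0, 0.914, -0.407], [-1.0, 0.0, 0.0]]
force: [0.2, 0.0, -0.0]
finger_gap: 0.0004
clock: 2.88
tool_pos: [0.5239, 0.105, 0.2313]
tcp_rot: [[-0.0, 0.998, 0.064], [-0.0, 0.064, -0.998], [-1.0, -0.0, 0.0]]
force: [0.7, 0.2, -0.3]
finger_gap: 0.0002
[0.52391219 0.10498011 0.23131225] [[-0.0, 0.998, 0.064], [-0.0, 0.064, -0.998], [-1.0, -0.0, 0.0]] 0.00021574110487677302 [ 1.75490172e-01  2.90645809e-01  1.83028217e+00 -9.82306040e-06
  1.02070761e+00  1.11111826e-01]
```

```bash
python3 -m pendant '[0,0,0,0.27,0,0,-1, 0,0,0,0.27,0,0,-1, 0,0,0,0.27,0,0,-1, 0,0,0,0.27,0,0,-1, 0,0,0,0.27,0,0,-1, 0,0,0,0.27,0,0,-1, 0,0,0,0.27,0,0,-1, 0,0,0,0,0,0,-1, 0,0,0,0,0,0,-1]'
python3 - <<'E'
from h import *
c=cap("scene","pics/s1.png");t=cap("top","pics/t1.png")
a=cv2.imread("pics/s1.png")[130:270,220:360];b=cv2.imread("pics/t1.png")[145:245,180:280]
cv2.imwrite("pics/v1.png",np.hstack([cv2.resize(a,(400,400)),cv2.resize(b,(400,400))]))
E
```

```text
clock: 3.63
tool_pos: [0.523, 0.1048, 0.0414]
tcp_rot: [[-0.003, 0.998, 0.07], [-0.001, 0.07, -0.998], [-1.0, -0.003, 0.0]]
force: [-0.2, 0.4, -0.4]
finger_gap: 0.0003
```

View pics/v1.png

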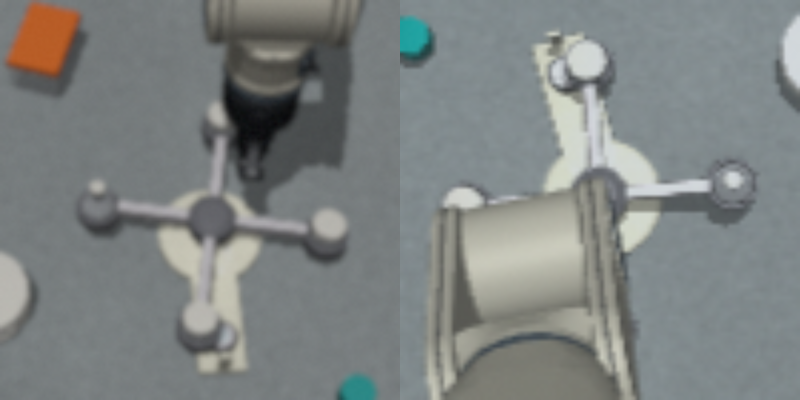

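The fingertip stands on the +y side of the near spoke (left half, about (250,165)), clear of the jar. I start pushing.

```bash
python3 -m pendant '[0,0,0,0,0,0.06,-1, 0,0,0,0,0,0.06,-1, -0.05,0,0,0,-0.005,0.026,-1, -0.089,0,0,0,-0.01,0.046,-1, -0.089,0,0,0,-0.01,0.046,-1, -0.089,0,0,0,-0.01,0.046,-1, -0.089,0,0,0,-0.01,0.046,-1, -0.089,0,0,0,-0.01,0.046,-1, -0.089,0,0,0,-0.01,0.046,-1, -0.089,0,0,0,-0.01,0.046,-1, -0.089,0,0,0,-0.01,0.046,-1, 0,0,0,0,0,0,-1]'
cat > rel.py <<'E'
from h import *
s=ctrl.sense();R=np.array(s["tcp_rot"]);d=np.array(s["tool_pos"])-[.5914,.0775,0]
print("rel hub along tool y,z mm",1e3*d@R[:,1],1e3*d@R[:,2],"ang z",np.degrees(np.arctan2(R[1,2],R[0,2])),s["force"],np.round(s["qpos"],2))
E
python3 rel.py
```

```text
clock: 4.73
tool_pos: [0.5304, 0.0525, 0.0435]
tcp_rot: [[0.002, 0.785, 0.62], [0.0, 0.62, -0.785], [-1.0, 0.002, 0.001]]
force: [-0.4, -0.3, -0.5]
finger_gap: -0.0003
rel hub along tool y,z mm -63.277440966467076 -18.154698933608024 ang z -51.70231794380095 [-0.40068187 -0.33334816 -0.49207602] [ 0.08  0.58  1.93 -0.    0.63 -0.59]
```

```bash
python3 - <<'E'
from h import *
c=cap("scene","pics/s2.png");t=cap("top","pics/t2.png")
a=cv2.imread("pics/s2.png")[155:265,240:350];b=cv2.imread("pics/t2.png")[145:245,180:280]
cv2.imwrite("pics/v2.png",np.hstack([cv2.resize(a,(400,400),interpolation=2),cv2.resize(b,(400,400),interpolation=2)]))
E
```

```text
(no output)
```

View pics/v2.png

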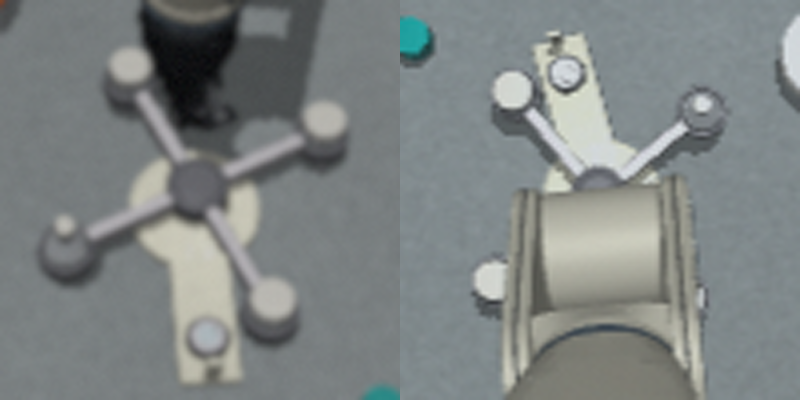

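```bash
cat > look.py <<'E'
from m import *
import sys
# args: approx stopper px in top, scene ; lens
def go(st_t,st_s,ln_t=(221,162.8),ln_s=(296.7,247.5),caps_t=(),caps_s=()):
    for n,c,a,l,cp,tb in(("top",cap("top"),st_t,ln_t,caps_t,185),("scene",cap("scene"),st_s,ln_s,caps_s,150)):
        H={"top":np.array([.5917,.0758]),"scene":np.array([.591,.0792])}[n]
        A=lambda p:np.round([*p[:2],1e3*np.hypot(*(p[:2]-H)),np.degrees(np.arctan2(*(p[:2]-H)[::-1]))],4)
        for nm,q,z,r in[("stop",a,.086,4)]+[("cap",q,.066,6) for q in cp]:
            try:p,k=blob(c,*q,r,bright(tb));print(n,nm,np.round(p,1),k,A(ray(c,*p,z)))
            except Exception as e:print(n,nm,e)
        if l:print(n,"lens",A(ray(c,*l,.022)))
E
python3 - <<'E'
from look import go
s=lambda x,y:(240+x/3.636-.5,155+y/3.636-.5); t=lambda x,y:(180+(x-400)/4-.5,145+y/4-.5)
go(t(703,103),s(66,225),t(566,73),s(208,338),[t(513,90)],[s(273,298),s(128,68),s(322,122)])
E
```

```text
top stop [255.3 170.5] 14 [ 6.666000e-01 -1.900000e-02  1.207845e+02 -5.168940e+01]
top cap [207.7 167. ] 63 [  0.6857   0.1501 119.8349  38.2993]
top lens [7.073000e-01 1.063000e-01 1.195612e+02 1.480160e+01]
scene stop [257.2 216. ] 19 [ 6.646000e-01 -1.550000e-02  1.199363e+02 -5.213700e+01]
scene cap [314.7 236.3] 106 [  0.6844   0.1536 119.3508  38.5418]
scene cap [275.2 172.2] 76 [ 4.964000e-01  4.200000e-03  1.206969e+02 -1.415850e+02]
scene cap [328.7 187.1] 80 [  0.5163   0.1723 119.366  128.7441]
scene lens [7.09500e-01 1.09600e-01 1.22333e+02 1.44089e+01]
```

```bash
python3 -m pendant '[-0.089,0,0,0,-0.011,0.046,-1, -0.089,0,0,0,-0.011,0.046,-1, -0.089,0,0,0,-0.011,0.046,-1, -0.089,0,0,0,-0.011,0.046,-1, -0.089,0,0,0,-0.011,0.046,-1, -0.089,0,0,0,-0.011,0.046,-1, -0.089,0,0,0,-0.011,0.046,-1, -0.089,0,0,0,-0.011,0.046,-1, -0.089,0,0,0,-0.011,0.046,-1, -0.089,0,0,0,-0.011,0.046,-1, -0.089,0,0,0,-0.011,0.046,-1]'; python3 rel.py
python3 -m pendant '[-0.067,0,0,0,-0.008,0.034,-1, -0.067,0,0,0,-0.008,0.034,-1, -0.044,0,0,0,-0.005,0.023,-1, -0.044,0,0,0,-0.005,0.023,-1, -0.044,0,0,0,-0.005,0.023,-1, -0.022,0,0,0,-0.003,0.0115,-1, -0.022,0,0,0,-0.003,0.0115,-1, -0.022,0,0,0,-0.003,0.0115,-1, -0.022,0,0,0,-0.003,0.0115,-1, 0,0,0,0,0,0,-1, 0,0,0,0,0,0,-1]'; python3 rel.py
python3 - <<'E'
from look import *
import h
t=np.radians(10);P=[.5914+.12*np.cos(t),.0775+.12*np.sin(t),.086]
a,b=cap("top","pics/t3.png"),cap("scene","pics/s3.png")
go(proj(a,P),proj(b,P),None,None)
E
```

```text
clock: 5.85
tool_pos: [0.5648, 0.0175, 0.0423]
tcp_rot: [[-0.001, 0.132, 0.991], [-0.0, 0.991, -0.132], [-1.0, -0.0, -0.001]]
force: [-1.0, -0.3, 1.2]
finger_gap: 0.0004
rel hub along tool y,z mm -63.00597103684097 -18.478235479785113 ang z -7.609313687329813 [-1.04600937 -0.3263708   1.17389247] [ 0.01  0.62  1.86 -0.    0.67 -1.43]
clock: 6.77
tool_pos: [0.5837, 0.0131, 0.0424]
tcp_rot: [[0.001, -0.142, 0.99], [0.0, 0.99, 0.142], [-1.0, -0.0, 0.001]]
force: [-0.6, 0.8, -0.7]
finger_gap: 0.0001
rel hub along tool y,z mm -62.68295978900607 -16.70913014900762 ang z 8.15979632256222 [-0.58289817  0.79998329 -0.7389173 ] [ 0.    0.63  1.81  0.    0.69 -1.71]
top stop [223.3 158.8] 12 [7.107000e-01 9.220000e-02 1.201126e+02 7.866300e+00]
scene stop [294.1 236.9] 35 [7.068000e-01 9.750000e-02 1.172909e+02 8.997100e+00]
```

```bash
python3 -m pendant '[-0.022,0,0,0,-0.003,0.0115,-1, -0.022,0,0,0,-0.003,0.0115,-1, -0.022,0,0,0,-0.003,0.0115,-1, -0.022,0,0,0,-0.003,0.0115,-1, -0.022,0,0,0,-0.003,0.0115,-1, -0.011,0,0,0,-0.001,0.006,-1, 0,0,0,0,0,0,-1, 0,0,0,0,0,0,-1]'; python3 rel.py
python3 - <<'E'
from look import *
t=np.radians(14);P=[.5914+.12*np.cos(t),.0775+.12*np.sin(t),.086]
a,b=cap("top","pics/t4.png"),cap("scene","pics/s4.png")
C=[[.5914+.12*np.cos(t+k*np.pi/2),.0775+.12*np.sin(t+k*np.pi/2),.066] for k in(1,2,3)]
go(proj(a,P),proj(b,P),None,None,[proj(a,q) for q in C],[proj(b,q) for q in C])
A=cv2.imread("pics/s4.png")[155:265,240:350];B=cv2.imread("pics/t4.png")[145:245,180:280]
cv2.imwrite("pics/v4.png",np.hstack([cv2.resize(A,(400,400),interpolation=2),cv2.resize(B,(400,400),interpolation=2)]))
E
```

```text
clock: 7.63
tool_pos: [0.5903, 0.0125, 0.0423]
tcp_rot: [[0.0, -0.236, 0.972], [-0.0, 0.972, 0.236], [-1.0, -0.0, 0.0]]
force: [0.1, -1.1, -0.9]
finger_gap: 0.0001
rel hub along tool y,z mm -62.88373012047323 -16.37410274898853 ang z 13.62189607350924 [ 0.11435586 -1.06748496 -0.90571265] [ 0.    0.64  1.8  -0.    0.7  -1.81]
top stop [219.9 159.7] 9 [7.077000e-01 1.044000e-01 1.194857e+02 1.384270e+01]
top cap [196.2 201.8] 62 [  0.5628   0.1927 120.4408 103.8971]
top cap attempt to get argmax of an empty sequence
top cap [257.1 183.3] 19 [ 6.237000e-01 -2.450000e-02  1.052322e+02 -7.231390e+01]
scene stop [297.8 236.8] 31 [7.045000e-01 1.074000e-01 1.169472e+02 1.396680e+01]
scene cap [334.6 201.5] 88 [  0.5621   0.1955 119.8365 103.9652]
scene cap [292.6 167.7] 30 [ 4.693000e-01  5.390000e-02  1.242719e+02 -1.682499e+02]
scene cap [253.1 204.2] 89 [ 6.197000e-01 -3.800000e-02  1.206442e+02 -7.625620e+01]
```

View pics/v4.png

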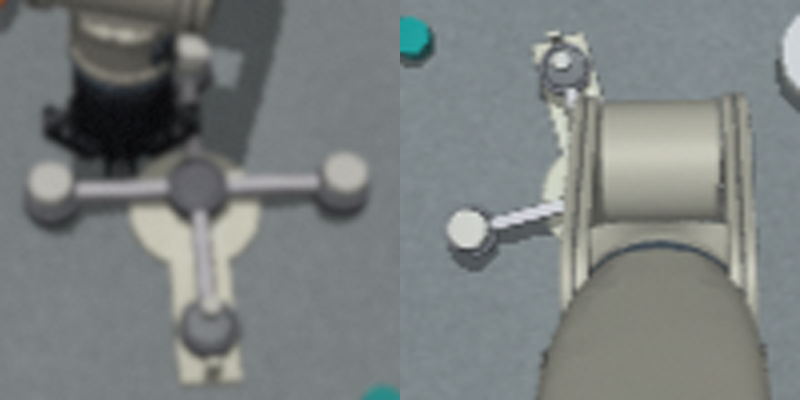

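Flask and spoke are at 13.9° against 14.6° for the lens, which is about 1.5 mm off. I give one tiny nudge, then back off and rise.

```bash
python3 -m pendant '[-0.011,0,0,0,-0.001,0.006,-1, 0,0,0,0,0,0,-1, 0,0,0,0,0,0,-1, 0,0,0,0,0,-0.08,-1, 0,0,0,0,0,-0.07,-1, 0,0,0,-0.3,0,0,-1, 0,0,0,-0.3,0,0,-1, 0,0,0,-0.3,0,0,-1, 0,0,0,-0.3,0,0,-1, 0,0,0,-0.3,0,0,-1]'
python3 -m pendant '[0.155,0,0,0,0,0,-1, 0.155,0,0,0,0,0,-1, 0.155,0,0,0,0,0,-1, 0.155,0,0,0,0,0,-1, 0.155,0,0,0,0,0,-1, 0.155,0,0,0,0,0,-1, 0.155,0,0,0,0,0,-1, 0.155,0,0,0,0,0,-1, 0.155,0,0,0,0,0,-1, 0.155,0,0,0,0,0,-1, 0.155,0,0,0,0,0,-1, 0.155,0,0,0,0,0,-1]'
python3 -m pendant '[0.155,0,0,0,0,0,-1, 0.155,0,0,0,0,0,-1, 0.155,0,0,0,0,0,-1, 0,0,0,0,0,0,-1]'
python3 - <<'E'
from look import *
t=np.radians(14.5);P=[.5914+.12*np.cos(t),.0775+.12*np.sin(t),.086]
a,b=cap("top","pics/t5.png"),cap("scene","pics/s5.png")
C=[[.5914+.12*np.cos(t+k*np.pi/2),.0775+.12*np.sin(t+k*np.pi/2),.066] for k in(1,2,3)]
go(proj(a,P),proj(b,P),None,None,[proj(a,q) for q in C],[proj(b,q) for q in C])
for n,c,uv,r in(("top",a,(328,218.3),4.5),("scene",b,(190.5,152.5),5)):
    p,k=blob(c,*uv,r,dark(70));print(n,"post",p,k,ray(c,*p,.09 if n=="top" else .08))
E
```

```text
clock: 8.67
tool_pos: [0.5749, 0.0088, 0.1935]
tcp_rot: [[-0.001, -0.244, 0.97], [0.0, 0.97, 0.244], [-1.0, 0.0, -0.001]]
force: [0.4, 0.3, -0.2]
finger_gap: 0.0
clock: 9.67
tool_pos: [0.5751, 0.0088, 0.1921]
tcp_rot: [[-0.001, 0.939, 0.343], [0.0, 0.343, -0.939], [-1.0, -0.001, -0.0]]
force: [1.3, -0.5, -0.1]
finger_gap: 0.0002
clock: 10.0
tool_pos: [0.5752, 0.0088, 0.1921]
tcp_rot: [[-0.001, 1.0, -0.013], [-0.0, -0.013, -1.0], [-1.0, -0.001, 0.0]]
force: [-0.4, 0.2, -0.0]
finger_gap: 0.0004
top stop [219.5 159.5] 12 [7.083000e-01 1.057000e-01 1.204192e+02 1.439810e+01]
top cap [196.4 201.9] 64 [  0.5622   0.192  119.8999 104.227 ]
top cap attempt to get argmax of an empty sequence
top cap [258.5 182.6] 43 [ 6.261000e-01 -2.950000e-02  1.107743e+02 -7.192480e+01]
scene stop [298.1 237. ] 35 [7.048000e-01 1.083000e-01 1.174599e+02 1.432720e+01]
scene cap [334.6 201.2] 86 [  0.561    0.1952 119.8525 104.4889]
scene cap attempt to get argmax of an empty sequence
scene cap [253.2 204.4] 92 [ 6.202000e-01 -3.770000e-02  1.205113e+02 -7.595530e+01]
top post [328.28571429 218.64285714] 14 [ 0.49237779 -0.2678841   0.09      ]
scene post [190.52941176 153.88235294] 17 [ 0.49232076 -0.26664538  0.08      ]
```

```bash
python3 -m pendant '[0,0,0,0,-0.098,0.3,-1, 0,0,0,0,-0.098,0.3,-1, 0,0,0,0,-0.098,0.3,-1, 0,0,0,0,-0.098,0.3,-1, 0,0,0,0,-0.098,0.3,-1, 0,0,0,0,-0.098,0.3,-1, 0,0,0,0,-0.098,0.3,-1, 0,0,0,0,-0.098,0.3,-1, 0,0,0,0,0,0,-1]'
python3 -m pendant '[0,0,0,0.3,0,0,-1, 0,0,0,0.3,0,0,-1, 0,0,0,0.3,0,0,-1, 0,0,0,0.3,0,0,-1, 0,0,0,0,0,0,-1, 0,0,0,0,0,0,-1]'
python3 - <<'E'
from h import *
c=cap("scene","pics/s6.png")
cv2.imwrite("pics/v6.png",cv2.resize(cv2.imread("pics/s6.png")[120:220,140:260],(600,500),interpolation=2))
E
```

```text
clock: 10.95
tool_pos: [0.4941, -0.2345, 0.1925]
tcp_rot: [[0.0, 1.0, -0.01], [-0.002, -0.01, -1.0], [-1.0, 0.0, 0.002]]
force: [0.0, 0.4, 0.9]
finger_gap: 0.0
clock: 11.45
tool_pos: [0.4946, -0.2296, 0.0713]
tcp_rot: [[-0.003, 1.0, -0.007], [0.002, -0.007, -1.0], [-1.0, -0.003, -0.002]]
force: [0.1, -1.4, -0.1]
finger_gap: 0.0003
```

View pics/v6.png

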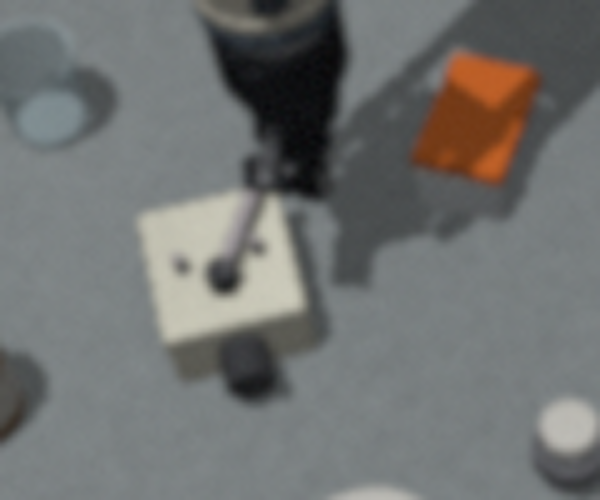

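The finger (310,190) stands just right of the lever's post (262,165), with nothing between them. I push the lever along its arc.

```bash
python3 -m pendant '[0,0,0,0,0,0.09,-1, 0,0,0,0,0,0.08,-1, -0.1,0,0,0,-0.012,0.054,-1, -0.1,0,0,0,-0.012,0.054,-1, -0.1,0,0,0,-0.012,0.054,-1, -0.1,0,0,0,-0.012,0.054,-1, -0.1,0,0,0,-0.012,0.054,-1, -0.1,0,0,0,-0.012,0.054,-1, -0.1,0,0,0,-0.012,0.054,-1, -0.1,0,0,0,-0.012,0.054,-1, -0.1,0,0,0,-0.012,0.054,-1, -0.1,0,0,0,-0.012,0.054,-1]'
python3 -m pendant '[-0.1,0,0,0,-0.012,0.054,-1, -0.067,0,0,0,-0.008,0.036,-1, -0.044,0,0,0,-0.005,0.024,-1, 0,0,0,0,0,0,-1]'
python3 - <<'E'
from h import *
s=ctrl.sense();R=np.array(s["tcp_rot"]);d=np.array(s["tool_pos"])-[.5625,-.267,0]
print(1e3*d@R[:,1],1e3*d@R[:,2],np.degrees(np.arctan2(R[1,2],R[0,2])))
c=cap("scene","pics/s7.png")
cv2.imwrite("pics/v7.png",cv2.resize(cv2.imread("pics/s7.png")[120:220,140:260],(600,500),interpolation=2))
E
```

```text
clock: 12.5
tool_pos: [0.5025, -0.3024, 0.0741]
tcp_rot: [[0.002, 0.711, 0.703], [-0.001, 0.703, -0.711], [-1.0, 0.0, 0.002]]
force: [-1.0, 0.6, 0.4]
finger_gap: 0.0002
clock: 12.83
tool_pos: [0.5098, -0.3122, 0.0741]
tcp_rot: [[0.003, 0.587, 0.809], [-0.002, 0.809, -0.587], [-1.0, 0.0, 0.003]]
force: [0.1, 0.2, 0.4]
finger_gap: 0.0003
-67.49716453927584 -15.866989458377141 -35.97293969655294
```

View pics/v7.png

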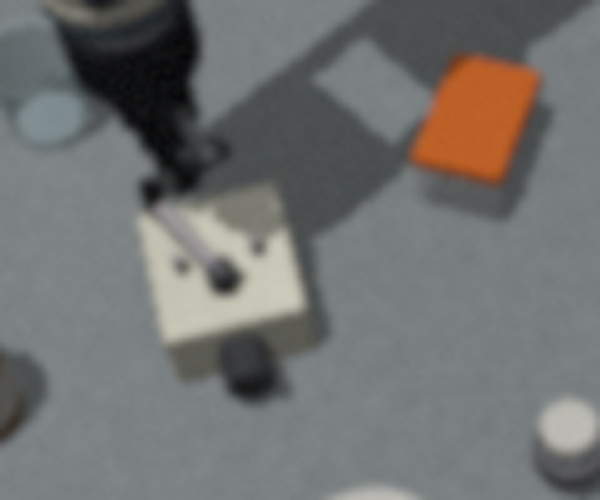

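The lever (post at (150,188)) has swung almost across. I continue gently until the force rises.

```bash
python3 -m pendant '[-0.033,0,0,0,-0.004,0.018,-1, -0.033,0,0,0,-0.004,0.018,-1, -0.033,0,0,0,-0.004,0.018,-1, -0.033,0,0,0,-0.004,0.018,-1, 0,0,0,0,0,0,-1]'
python3 -m pendant '[-0.022,0,0,0,-0.003,0.012,-1, -0.022,0,0,0,-0.003,0.012,-1, 0,0,0,0,0,0,-1]'
```

```text
clock: 13.3
tool_pos: [0.5144, -0.3164, 0.0732]
tcp_rot: [[0.001, 0.501, 0.865], [-0.001, 0.865, -0.501], [-1.0, -0.0, 0.002]]
force: [-0.0, 0.2, 0.1]
finger_gap: -0.0004
clock: 13.55
tool_pos: [0.516, -0.3177, 0.0727]
tcp_rot: [[0.001, 0.47, 0.883], [-0.0, 0.883, -0.47], [-1.0, -0.0, 0.001]]
force: [0.4, -0.1, -0.5]
finger_gap: 0.0001
```

```bash
python3 -m pendant '[-0.022,0,0,0,-0.003,0.012,-1, -0.022,0,0,0,-0.003,0.012,-1, 0,0,0,0,0,0,-1]'
python3 -m pendant '[0,0,0,0,0,0.015,-1, 0,0,0,0,0,0.015,-1, 0,0,0,0,0,0,-1]'
```

```text
clock: 13.8
tool_pos: [0.5176, -0.319, 0.0723]
tcp_rot: [[-0.0, 0.439, 0.899], [0.0, 0.899, -0.439], [-1.0, 0.0, -0.0]]
force: [-1.6, 1.4, 0.2]
finger_gap: -0.0001
clock: 14.05
tool_pos: [0.5179, -0.3192, 0.0718]
tcp_rot: [[-0.005, 0.44, 0.898], [0.003, 0.898, -0.44], [-1.0, 0.0, -0.006]]
force: [-8.3, 3.8, 6.5]
finger_gap: -0.0002
```

Force has risen to about 9 N and the tip has stopped moving, so the lever is at its stop. I back off, rise and check.

```bash
python3 -m pendant '[0,0,0,0,0,-0.1,-1, 0,0,0,0,0,-0.15,-1, 0,0,0,-0.3,0,0,-1, 0,0,0,-0.3,0,0,-1, 0,0,0,-0.3,0,0,-1, 0,0,0,-0.3,0,-0.2,-1, 0,0,0,0,-0.2,-0.3,-1, 0,0,0,0,-0.2,-0.3,-1, 0,0,0,0,0,0,-1, 0,0,0,0,0,0,-1]'
python3 - <<'E'
from look import *
t=np.radians(14.5);P=[.5914+.12*np.cos(t),.0775+.12*np.sin(t),.086]
a,b=cap("top","pics/t8.png"),cap("scene","pics/s8.png")
C=[[.5914+.12*np.cos(t+k*np.pi/2),.0775+.12*np.sin(t+k*np.pi/2),.066] for k in(1,2,3)]
go(proj(a,P),proj(b,P),None,None,[proj(a,q) for q in C],[proj(b,q) for q in C])
A=cv2.imread("pics/s8.png")[120:260,140:350];B=cv2.imread("pics/t8.png")[145:255,180:345]
cv2.imwrite("pics/v8.png",np.hstack([cv2.resize(x,(400,267),interpolation=2) for x in(A,B)]))
E
```

```text
clock: 14.88
tool_pos: [0.4072, -0.3102, 0.1927]
tcp_rot: [[0.001, 0.442, 0.897], [-0.001, 0.897, -0.442], [-1.0, -0.0, 0.001]]
force: [-0.1, 0.7, -0.5]
finger_gap: -0.0001
top stop [219.6 159.6] 13 [7.079000e-01 1.053000e-01 1.199158e+02 1.426340e+01]
top cap [196.3 201.9] 65 [  0.5624   0.1921 119.9695 104.1117]
top cap [238.1 225.8] 67 [ 4.747000e-01  4.610000e-02  1.207420e+02 -1.657777e+02]
top cap [261.8 184. ] 68 [ 6.208000e-01 -4.120000e-02  1.205493e+02 -7.604900e+01]
scene stop [298.1 237. ] 34 [7.048000e-01 1.085000e-01 1.175589e+02 1.444390e+01]
scene cap [334.6 201.2] 87 [  0.5612   0.1953 119.9091 104.3983]
scene cap [291.  168.7] 78 [ 4.741000e-01  4.970000e-02  1.205581e+02 -1.658174e+02]
scene cap [253.2 204.4] 92 [ 6.202000e-01 -3.770000e-02  1.205113e+02 -7.595530e+01]
```

View pics/v8.png

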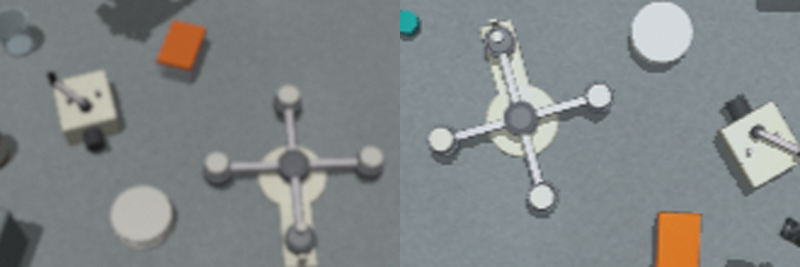

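Flask over the lens, all jars standing, lever on the right. One last number: the lever angle.

```bash
python3 - <<'E'
from m import *
for n in("top","scene"):
    c=cap(n);q=proj(c,[.530,-.327,.09]);p,k=blob(c,*q,6,dark(75))
    P=ray(c,*p,.09 if n=="top" else .08);pv=np.array([.5622,-.2675])
    print(n,q,p,k,P,np.hypot(*(P[:2]-pv)),np.degrees(np.arctan2(*(P[:2]-pv)[::-1]))%360)
E
```

```text
top [344.95122241 207.4031404 ] [346.  207.5] 12 [ 0.52958148 -0.33062202  0.09      ] 0.07105179061722755 242.67218679348463
scene [167.46890575 158.53637353] [166.83333333 160.27777778] 18 [ 0.53042754 -0.33119746  0.08      ] 0.07118185025608104 243.4898609825466
```

```bash
python3 -c "
from bench import ctrl
print(ctrl.hand_in())"
```

```text
the job is handed in; nothing more can be done
None
```

The job is handed in: the necked flask stands over the lens and the shutter lever is at its open stop. The interface gave no verdict, so what follows rests on my own checks.

- **Carousel:** I pushed one spoke counter-clockwise through about 100° with the closed fingertips. After I backed off, the flask read 14.3–14.4° about the axis against about 14.6° for the lens, which is under 1 mm along the arc. The lens angle is the mean of two views that read 14.8° and 14.4°. The two cameras differ by about 3 mm in absolute position.
- **Flask distance from the axis:** The top view gave 119.9 mm. The scene view gave 117.6 mm, but its stopper mask was contaminated, so I trust the top view.
- **Lever:** I swept it across until the contact force rose to about 10 N and the tip stopped. It measured 243° against an open stop estimated at 241–242° from the pins.
- **Rest of the bench:** All three jars measured within 1 mm of 120 mm from the axis, on their spokes, and looked upright in the last picture. The arm was clear of everything. I saw no bystander move, but I did not measure them again.

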